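# Read out an egg logger in the sprung cradle

## Robot

A 7-joint arm with a two-finger parallel gripper is mounted at the origin on the work surface. World frame = base frame: x ahead of the robot, y to its left, z up, the work surface at z = 0. Lengths are in m, angles in rad, forces in N, time in s.
With the tool pointing down it reaches from about 0.35 to 0.9 m from the base axis. Payload 19.9 kg.
Tool frame: the origin (TCP) lies where the fingers leave the gripper's body, on its centre line; the fingertips stand 73 mm ahead of it and the grasp point (between the pads) lies 54 mm ahead of it; z points along the fingers, x is the direction in which the jaws open and shut, and the axes are right-handed (so a half turn about z gives the same grasp; the last joint's range is limited). The gripper opens to 85 mm and grips with 20 to 120 N. Pads are 22 mm wide; open, the fingers measure 114 mm over their backs; the gripper's body (76 mm by 85 mm) begins 54 mm behind the grasp point. The pads swing forward as they close: fully open they stand 13 mm farther back than shut.
Start: joints at [1.28, 0.417, -0.01, 1.614, 0.005, 1.111, -0.053], TCP at [0.155, -0.606, 0.304] pointing down, gripper open.
Joint ranges: [-2.81, 2.81], [-0.39, 2.02], [-1.27, 1.25], [0.06, 2.57], [-1.19, 4.33], [0.19, 2], [-2.82, 2.82]. Speed limits (rad/s): [1.89, 1.89, 2.39, 2.39, 3.01, 3.01, 3.01].

## Interface

Orientations are given as a unit quaternion [w, x, y, z].
In Python, from rig import telemetry, viewer, ctrl gives the robot as it stands.
- The arm moves only by the tool servo_tool, never from a script. Its argument "moves" is a list of rows, each a list of 5 numbers: the opening, from 0 (shut) to 1 (fully open), then the shift along the tool's x, y, z in m, then the turn about the tool's z in rad. In form: [[gripper, x, y, z, spin], ...]. A call has 1 to 10 rows; each row is the pose to reach, as a shift and turn from the pose commanded when the call began, along the tool's axes at that moment; what a row does not reach only later rows make up. A row lasts 1/10 s, in which the tool goes at most 50 mm and 8.59 degrees, less where a joint would pass 70% of its speed; a pose out of reach is approached as far as the arm can. A call with a gripper value outside its range is refused whole. The fingers move at their own pace and stop on an object; "grip_force" is the grip in N (left out, the last holds). Time passes only in rows, so rows that repeat a pose let the fingers close. It gives the time, the measured TCP pose, the force and the opening at its end, in the units of the state.
- telemetry.read_state(): the state, without advancing time (a new reading comes with each control period).
- viewer.get_image(name): name is "scene" or "top" or "wrist"; returns the picture (420x560x3 uint8, red, green, blue); there is no depth.
- viewer.camera_info(name): a dict with "mtx" (3x3 intrinsics, pixels), "camera_from_world" (4x4, takes a point from world to camera coordinates); the wrist camera has in their place "T_tool_cam" (4x4, takes a point from camera to tool coordinates, whose origin is the TCP and whose axes are the tool frame's). Camera axes: x right, y down, z forward; pixel columns grow to the right and rows downward; lengths in m; the calibration is good to about 2 mm. A picture is of the moment at which its call begins: read the wrist's pose just before it. camera_info takes no time and is no camera call.
- ctrl.job_done(): hands the job in, once; it reports no verdict.
The state is a dict: "time": time; "joints": joint angles; "joint_velocities": joint speeds; "tau": joint torques, N m; "tcp_pos": TCP position; "tcp_rot": TCP orientation; "force": force on the tool from outside, world axes, zero at the start; "ft_torque": the same for the moment, N m; "opening": finger opening in m.
Only numpy, scipy, OpenCV 4.12 (cv2) and the standard library are available. Lean on these libraries where they do the work, as an engineer would, in place of code of your own. Each camera call takes 0.05 s, during which the arm holds its last target.

## Task

Slide the holder's jaw fully open by its yellow tab, lift the egg-shaped logger out by its orange stem, and press it upright and centred into the blue sprung ring of the readout cradle until the ring is fully down. The program finishes while the gripper is still holding the logger pressed down there: do not let go. Leave the jaw open, and leave the candling wand, the torch and the green egg cup where they lie.

Things in the scene. Friction and masses are not known exactly. Their poses are not given: they have to be found in the camera images.
- holder: slide-jaw holder fixed to the table: aluminium plate 74 x 190 x 12 mm with two grey jaws. Origin on the underside, straight below the logger's place; z up. Plate reaches 55 mm to -y, 135 mm to +y. Fixed jaw (60 mm high) on the -y side; the sliding jaw opens along the holder's +y
- jaw (a joint): sliding jaw: 0 closed, 0.045 fully open (m, along the holder's +y). Starts nearly closed, about 3 N friction, stays where left. Its two steel prongs (69 to 75 mm above the table, 26 mm apart) pass either side of the logger's stem, between egg and collar, and block lifting until the jaw is open by about 35 mm
- tab_top (a point): centre of the top face of the yellow upright tab on the sliding jaw, 92 mm above the table. Tab 24 mm along the holder's x, 16 mm along its y, free on all sides down to 27 mm above the table. Jaw closed: 75 mm from the logger's axis; moves with the jaw
- logger: egg-shaped logger, 0.06 to 0.13 kg: white egg 48 mm across, 56 mm high, blunt end down, flat foot 24 mm across; upright orange stem 20 mm across up to 112 mm above the foot, with a collar 30 mm across at 67 to 72 mm. Grasp the stem above the collar. Origin: centre of the foot, z along the stem. Starts upright on the holder, foot 12 mm above the table
- cradle: readout cradle fixed to the table: grey round cup 96 mm across at the foot and 72 mm at its rim, rim 50 mm above the table, with a low grey block 22 mm high on its +x side reaching 83 mm from the axis. Origin on the axis at the underside, z up
- ring_top (a point): centre of the top face of the blue sprung ring, 70 mm above the table when free. Ring outside 60 mm, hole 37 mm, 10 mm thick; open below. The egg seats with its foot about 6 mm below this point
- ring (a joint): how far the sprung ring is pressed down: 0 = free, 0.014 = fully down on its stop (m). The spring takes about 4 N to start moving and 10 N to be fully down, and lifts the ring again when let go
- wand: slim blue candling wand lying flat, 187 mm long along its x, 18 mm thick. Origin under its middle. Leave alone
- torch: steel pocket torch lying flat, 101 mm long along its x, 26 mm thick. Origin under its middle. Leave alone
- egg_cup: green silicone egg cup, 56 mm across, 34 mm high, empty. Origin at the centre of its underside. Leave alone
Not all that is in view belongs to the job. Leave any red look-alike of the cradle alone.

How it is judged:
On the way, in this order (a step that is already met when the one before it is completed fails the run):
1. the jaw is slid open (36 mm or more) while the logger still stands in the holder (value of joint jaw above 0.036 m and distance between logger and holder below 0.035 m), for 0.1 s.
2. the logger is gripped and lifted out of the holder, roughly upright (z of logger in the frame of holder above 0.03 m and contact force between the fingers and logger above 1 N and angle between logger's own z axis and vertical below 0.5 rad), for 0.1 s.
At the end, for the whole second after the job is handed in: Logger seated in the ring (foot 3 mm or more below the ring top, within 5 mm of its axis, upright within 0.15 rad), ring pressed down 11 mm or more (ring force over 4 N), at rest, the fingers still holding it (over 3 N); jaw left open 33 mm or more (value of joint ring above 0.011 m and horizontal distance between logger and ring_top below 0.005 m and z of logger in the frame of ring_top below -0.003 m and angle between logger's own z axis and vertical below 0.15 rad and contact force between logger and ring above 4 N and contact force between the fingers and logger above 3 N and linear speed of logger below 0.02 m/s and value of joint jaw above 0.033 m); the arm keeps its last pose, push and grip.
It fails at once if the candling wand is moved more than 20 mm (distance of wand from where it was at the start of the episode above 0.02 m).
It fails at once if the torch is moved more than 20 mm (distance of torch from where it was at the start of the episode above 0.02 m).
It fails at once if the egg cup is moved more than 20 mm (distance of egg_cup from where it was at the start of the episode above 0.02 m).
It also fails if it takes over 51 s, if anything falls off the work surface, if the arm or the gripper's body presses on something with over 40 N, if the wrist force passes 120 N, or if a joint passes its speed limit or range.

## Working session

There is one attempt and no reset: what is moved stays moved. The work goes in short steps, Python scripts to look and compute and a tool call to move; the robot and the scene stay as the last step left them, time stands still between calls to the robot, and variables do not carry over. Pictures are saved under pics/ and viewed, and the job is handed in when it is done.

Besides the shell and the picture viewer there is one more tool, called after ">>>" as name([rows], argument=value, ...), one row to a line, values as JSON. servo_tool: Moves the arm, as the interface text tells. Its arguments: {"type":"object","properties":{"moves":{"type":"array","items":{"type":"array","items":{"type":"number"}}},"grip_force":{"type":"number"}},"required":["moves"]}

```bash
ls; mkdir -p pics; cat > h.py <<'E'
import numpy as np, cv2
from rig import telemetry, viewer, ctrl
def grab(n,f):
    im=viewer.get_image(n); cv2.imwrite('pics/'+f,im[:,:,::-1]); return im
def ray(n,u,v):
    ci=viewer.camera_info(n); K=np.array(ci['mtx']); T=np.linalg.inv(np.array(ci['camera_from_world']))
    d=T[:3,:3]@np.linalg.inv(K)@np.array([u,v,1.]); return T[:3,3],d
def onz(n,u,v,z):
    o,d=ray(n,u,v); return o+d*(z-o[2])/d[2]
def proj(n,p):
    ci=viewer.camera_info(n); q=np.array(ci['camera_from_world'])@np.append(p,1); r=np.array(ci['mtx'])@q[:3]; return r[:2]/r[2]
E
python3 - <<'E'
from h import *
print(telemetry.read_state())
grab('scene','s0.png');grab('top','t0.png')
for n in('scene','top'):print(viewer.camera_info(n))
E
```

```text
pics
{'time': 0.0, 'joints': array([ 1.27951509,  0.41799584, -0.01028712,  1.61417332,  0.00471349,
        1.11069748, -0.05300596]), 'joint_velocities': array([-4.95316743e-05,  3.26354714e-04, -1.39527216e-03, -5.43500004e-04,
       -7.48746320e-04, -7.60839485e-04,  3.72521083e-04]), 'tau': array([-5.22081300e-04, -8.64455152e+01,  6.78463709e-01, -4.34901488e+01,
        1.90581131e-02,  7.39376235e-03, -9.93194391e-06]), 'tcp_pos': array([ 0.15441591, -0.60535811,  0.303247  ]), 'tcp_rot': array([-3.38327007e-04,  7.89678879e-01, -6.13520071e-01, -5.26001049e-04]), 'force': array([-0.25487048, -0.21188172, -0.75510457]), 'ft_torque': array([0.05071347, 0.03676451, 0.01963531]), 'opening': 0.0854300046866559}
{'mtx': array([[399.68742533,   0.        , 271.59187088],
       [  0.        , 399.68742533, 203.35322115],
       [  0.        ,   0.        ,   1.        ]]), 'camera_from_world': array([[ 0.67310788,  0.73938569, -0.0153161 , -0.33106475],
       [ 0.55704871, -0.52052011, -0.64711324, -0.25048886],
       [-0.48643861,  0.42704521, -0.76224003,  1.38839772],
       [ 0.        ,  0.        ,  0.        ,  1.        ]])}
{'mtx': array([[458.15046141,   0.        , 281.29915141],
       [  0.        , 458.15046141, 207.20239377],
       [  0.        ,   0.        ,   1.        ]]), 'camera_from_world': array([[ 0.00623792, -0.99997712,  0.00261863, -0.0502983 ],
       [-0.98162832, -0.00662282, -0.19068819,  0.55096047],
       [ 0.19070116, -0.00138103, -0.98164717,  1.14102183],
       [ 0.        ,  0.        ,  0.        ,  1.        ]])}
```

View pics/s0.png

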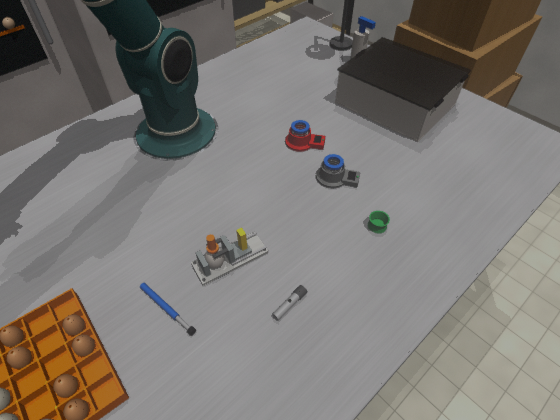

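View pics/t0.png

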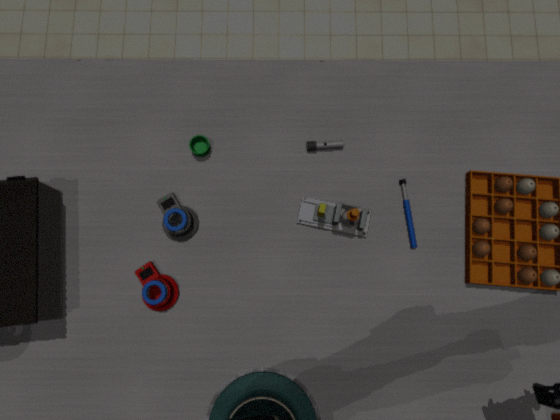

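The scene and top views show these positions:

| Item | Scene px | Top px |
|---|---|---|
| Holder | (230,258) | (335,216) |
| Orange stem | (211,243) | (353,214) |
| Yellow tab | (242,239) | (322,209) |
| Torch | (290,302) | (325,146) |
| Wand | (167,308) | (408,215) |
| Egg cup | (379,221) | (200,146) |

There are two possible cradles: the grey one at top (177,221) and the red one at top (157,291). The grey one fits the description, and the red one is the look-alike. I'll confirm that in an enlarged crop and measure.

```bash
cat > m.py <<'E'
from h import *
def blobs(im,lo,hi,box=None,amin=8):
    hsv=cv2.cvtColor(im,cv2.COLOR_RGB2HSV); m=cv2.inRange(hsv,lo,hi)
    if box: k=np.zeros_like(m);k[box[1]:box[3],box[0]:box[2]]=255;m&=k
    n,l,st,c=cv2.connectedComponentsWithStats(m)
    return [(st[i].tolist(),c[i].round(2).tolist()) for i in range(1,n) if st[i][4]>=amin]
E
python3 - <<'E'
from m import *
for n,f,hb,cb in(('scene','s0.png',(180,220,280,290),(310,145,370,195)),('top','t0.png',(290,190,380,245),(145,185,210,245))):
    im=cv2.imread('pics/'+f)[:,:,::-1].copy()
    print(n,'orange',blobs(im,(3,140,60),(16,255,255),hb))
    print('yellow',blobs(im,(22,140,60),(34,255,255),hb))
    print('blue',blobs(im,(100,120,50),(118,255,255),cb))
a=cv2.imread('pics/t0.png');b=cv2.imread('pics/s0.png')
c=[cv2.resize(x,(380,280),interpolation=cv2.INTER_CUBIC) for x in(a[185:255,290:385],a[180:250,135:230],b[215:285,185:280],b[115:190,280:375])]
cv2.imwrite('pics/c0.png',np.vstack([np.hstack(c[:2]),np.hstack(c[2:])]))
E
```

```text
scene orange [([207, 235, 12, 18, 122], [211.78, 244.09])]
yellow [([237, 228, 10, 21, 112], [242.32, 237.67])]
blue [([324, 154, 20, 15, 150], [333.35, 161.19])]
top orange [([347, 208, 13, 13, 70], [352.97, 214.31])]
yellow [([318, 204, 8, 9, 53], [321.64, 207.98])]
blue [([164, 208, 23, 23, 280], [175.05, 219.18])]
```

View pics/c0.png

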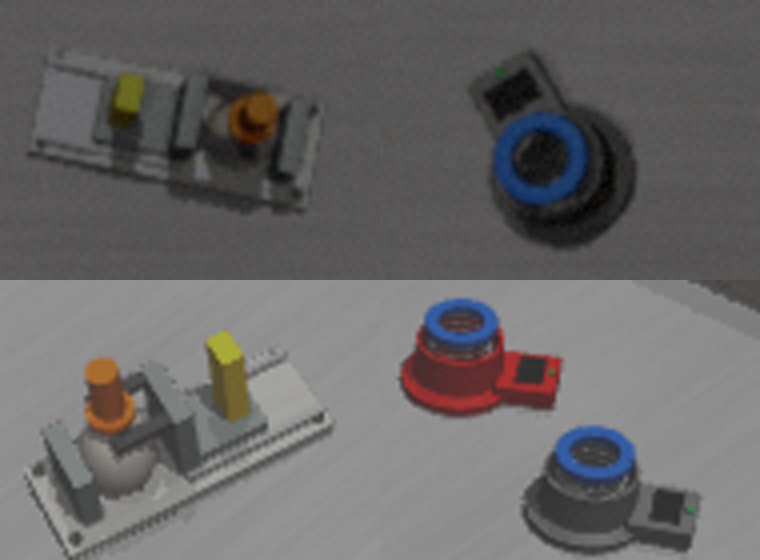

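The crop confirms it: the grey cradle with its blue ring is at top (175,219), and the red look-alike is separate. The stem's top face is near top (354.5,212) and scene (210.5,236). The tab's top face is near top (322,206) and scene (241.5,230).

```bash
python3 - <<'E'
from m import *
print('ring top',onz('top',175.05,219.18,.07),'sc',onz('scene',333.5,161,.07))
print('stem',onz('top',354.4,211.7,.124),'sc',onz('scene',210.7,306/1e9+215+(370-280)/4,.124))
print('tab',onz('top',322.2,206.3,.092),'sc',onz('scene',185+226/4,215+(348-280)/4,.092))
# plate corners (top, z=12mm) from crop
P=[(50,50),(30,152),(305,210),(325,112)]
for p in P: print(onz('top',290+p[0]/4,185+p[1]/4,.012)[:2].round(4))
for p in [(470,85),(530,48)]: print('blk',onz('top',135+(p[0]-380)/4,180+p[1]/4,.022)[:2].round(4))
print(viewer.camera_info('wrist'))
E
```

```text
ring top [0.51499372 0.22448387 0.07      ] sc [0.51724863 0.22545729 0.07      ]
stem [ 0.52750228 -0.225424    0.124     ] sc [ 0.52827347 -0.22449328  0.124     ]
tab [ 0.54672873 -0.14977762  0.092     ] sc [ 0.54569199 -0.14788844  0.092     ]
[ 0.5864 -0.104 ]
[ 0.5164 -0.0905]
[ 0.4785 -0.2737]
[ 0.545  -0.2891]
blk [0.5713 0.2851]
blk [0.597  0.2463]
{'mtx': array([[356.62478851,   0.        , 279.84495606],
       [  0.        , 356.62478851, 208.70256522],
       [  0.        ,   0.        ,   1.        ]]), 'T_tool_cam': array([[ 9.99999751e-01,  6.25984559e-05,  7.03335698e-04,
         1.78097281e-04],
       [-2.45399434e-04,  9.64784935e-01,  2.63039863e-01,
        -6.55975776e-02],
       [-6.62101797e-04, -2.63039970e-01,  9.64784710e-01,
        -6.94159045e-02],
       [ 0.00000000e+00,  0.00000000e+00,  0.00000000e+00,
         1.00000000e+00]])}
```

```bash
cat >> m.py <<'E'
from scipy.spatial.transform import Rotation as R
def tool():
    s=telemetry.read_state(); q=s['tcp_rot']; return s,R.from_quat([q[1],q[2],q[3],q[0]])
def shift(p,az=None):
    s,r=tool(); d=r.inv().apply(np.array(p)-s['tcp_pos']); X=r.apply([1,0,0]); a=np.degrees(np.arctan2(X[1],X[0]))
    print('t',round(s['time'],2),'tcp',s['tcp_pos'].round(4),'az',round(a,2),'shift',d.round(4),'spin',None if az is None else round(-np.radians((az-a+180)%360-180),4),'F',s['force'].round(1),'op',round(s['opening'],4),'tilt',np.degrees(np.arccos(-r.apply([0,0,1])[2])).round(2))
def wonz(u,v,z,s=None,r=None):
    if s is None: s,r=tool()
    ci=viewer.camera_info('wrist');T=np.array(ci['T_tool_cam']);d=T[:3,:3]@np.linalg.inv(ci['mtx'])@np.array([u,v,1.])
    o=s['tcp_pos']+r.apply(T[:3,3]);d=r.apply(d);return o+d*(z-o[2])/d[2]
E
python3 -c "
from m import *
shift([.546,-.149,.27],-12.5)"
```

```text
t 0.1 tcp [ 0.1545 -0.6054  0.3033] az -75.68 shift [-0.3453 -0.4922  0.0337] spin -1.1028 F [-0.3  0.  -0. ] op 0.0858 tilt 0.06
```

>>> servo_tool([
  [0.7,-0.345,-0.492,0.03,-1.103],
  [0.7,-0.345,-0.492,0.03,-1.103],
  [0.7,-0.345,-0.492,0.03,-1.103],
  [0.7,-0.345,-0.492,0.03,-1.103],
  [0.7,-0.345,-0.492,0.03,-1.103],
  [0.7,-0.345,-0.492,0.03,-1.103],
  [0.7,-0.345,-0.492,0.03,-1.103],
  [0.7,-0.345,-0.492,0.03,-1.103],
  [0.7,-0.345,-0.492,0.03,-1.103],
  [0.7,-0.345,-0.492,0.03,-1.103],
])

```text
time: 1.1
tcp_pos: [0.4806, -0.2251, 0.2788]
tcp_rot: [0.0, 0.994, -0.109, -0.0]
force: [0.8, -0.8, 0.4]
opening: 0.0596
```

```bash
python3 -c "
from m import *
shift([.546,-.149,.27],-12.5)"
```

```text
t 1.1 tcp [ 0.4806 -0.2251  0.2788] az -12.51 shift [ 0.0473 -0.0884  0.0088] spin -0.0002 F [ 0.8 -0.8  0.4] op 0.0596 tilt 0.01
```

>>> servo_tool([
  [0.7,0.047,-0.088,0.008,0],
  [0.7,0.047,-0.088,0.008,0],
  [0.7,0.047,-0.088,0.008,0],
  [0.7,0.047,-0.088,0.008,0],
  [0.7,0.047,-0.088,0.008,0],
  [0.7,0.047,-0.088,0.008,0],
])

```text
time: 1.7
tcp_pos: [0.5441, -0.1521, 0.271]
tcp_rot: [0.0, 0.994, -0.11, -0.0]
force: [-0.4, 0.1, -0.6]
opening: 0.0598
```

```bash
python3 -c "
from m import *
shift([.546,-.149,.27],-12.5)
im=grab('wrist','w1.png')
print('y',blobs(im,(22,140,60),(34,255,255)),'o',blobs(im,(3,140,60),(16,255,255),amin=100))"
```

```text
t 1.7 tcp [ 0.5441 -0.1521  0.271 ] az -12.6 shift [ 0.0011 -0.0035  0.001 ] spin -0.0017 F [-0.4  0.1 -0.6] op 0.0598 tilt 0.03
y [([261, 176, 33, 36, 1095], [276.97, 193.76])] o [([260, 276, 39, 60, 1708], [278.97, 303.5])]
```

View pics/w1.png

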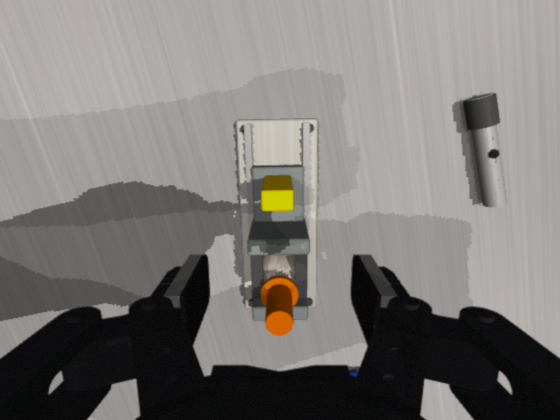

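The wrist view shows the tab's top face centred near (277.5,201) and the stem's top near (279,320). The holder is aligned with the image's vertical axis. The torch at (485,150) is well clear.

```bash
python3 -c "
from m import *
im=cv2.imread('pics/w1.png')[:,:,::-1].copy()
print('ytop',blobs(im,(22,140,180),(34,255,255)),'o',blobs(im,(3,140,225),(16,255,255),amin=50))
hsv=cv2.cvtColor(im,cv2.COLOR_RGB2HSV);print(hsv[176:214:3,277].tolist(),hsv[276:338:4,279].tolist())
t=wonz(277.5,201,.092);s=wonz(279,320.5,.124);print(t,s,np.hypot(*(t-s)[:2]),np.degrees(np.arctan2(*(t-s)[1::-1])))"
```

```text
ytop [([262, 190, 31, 21, 622], [277.09, 200.24])] o []
[[24, 232, 99], [24, 255, 100], [24, 255, 100], [25, 255, 101], [24, 255, 100], [28, 255, 201], [30, 255, 206], [30, 255, 206], [30, 255, 205], [30, 255, 207], [30, 255, 207], [28, 255, 204], [56, 13, 140]] [[13, 240, 83], [16, 255, 209], [14, 255, 130], [13, 255, 92], [13, 255, 92], [13, 255, 89], [13, 252, 89], [13, 255, 89], [13, 255, 89], [14, 255, 205], [14, 255, 209], [14, 255, 209], [14, 255, 209], [14, 255, 209], [14, 255, 209], [9, 55, 162]]
[ 0.54272581 -0.14795486  0.092     ] [ 0.52711028 -0.22308578  0.124     ] 0.07673655825983666 78.25856532924321
```

```bash
python3 -c "
from m import *
shift([.5436,-.1487,.130],-12.2)"
```

```text
t 1.75 tcp [ 0.5442 -0.1521  0.271 ] az -12.59 shift [-0.0013 -0.0032  0.141 ] spin -0.0069 F [-0.6  0.5  0.2] op 0.0599 tilt 0.02
```

>>> servo_tool([
  [0.7,-0.001,-0.003,0.04,-0.007],
  [0.7,-0.001,-0.003,0.08,-0.007],
  [0.7,-0.001,-0.003,0.11,-0.007],
  [0.7,-0.001,-0.003,0.13,-0.007],
  [0.7,-0.001,-0.003,0.141,-0.007],
  [0.7,-0.001,-0.003,0.141,-0.007],
  [0.7,-0.001,-0.003,0.141,-0.007],
])

```text
time: 2.45
tcp_pos: [0.5447, -0.1481, 0.1308]
tcp_rot: [0.0, 0.994, -0.106, 0.0]
force: [0.8, -0.6, 0.6]
opening: 0.0598
```

>>> servo_tool([
  [0.1,0,0,0,0],
  [0.1,0,0,0,0],
  [0.1,0,0,0,0],
  [0.1,0,0,0,0],
  [0.1,0,0,0,0],
  [0.1,0,0,0,0],
], grip_force=40)

```text
time: 3.05
tcp_pos: [0.5434, -0.1476, 0.1308]
tcp_rot: [0.0, 0.994, -0.105, -0.001]
force: [-15.2, 2.7, 21.5]
opening: 0.0233
```

```bash
python3 -c "
from m import *
shift([.5436,-.1487,.130],-12.2)
im=grab('wrist','w2.png');im=grab('scene','s2.png')"
```

```text
t 3.05 tcp [ 0.5434 -0.1476  0.1308] az -12.08 shift [0.0004 0.001  0.0008] spin 0.0022 F [-15.2   2.7  21.5] op 0.0233 tilt 0.13
```

View pics/w2.png

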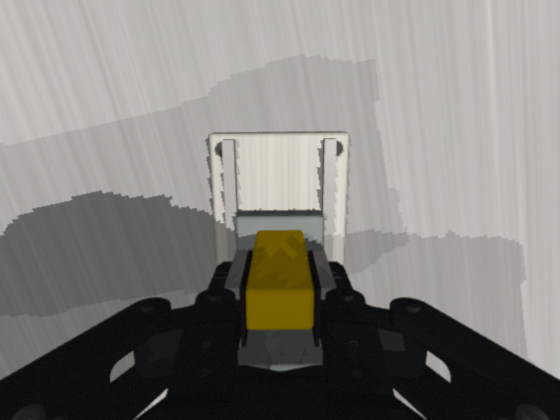

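The pads hold the tab (rows 230–330), with the opening at 23.3 mm. Next I slide along the holder's +y, which is tool -y.

>>> servo_tool([
  [0.1,-0.001,-0.004,-0.001,0],
  [0.1,-0.001,-0.01,-0.001,0],
  [0.1,-0.001,-0.016,-0.001,0],
  [0.1,-0.001,-0.022,-0.001,0],
  [0.1,-0.001,-0.028,-0.001,0],
  [0.1,-0.001,-0.033,-0.001,0],
  [0.1,-0.001,-0.038,-0.001,0],
  [0.1,-0.001,-0.041,-0.001,0],
  [0.1,-0.001,-0.041,-0.001,0],
  [0.1,-0.001,-0.041,-0.001,0],
])

```text
time: 4.15
tcp_pos: [0.5514, -0.1077, 0.1309]
tcp_rot: [0.0, 0.994, -0.105, -0.001]
force: [-7.5, -4.9, 0.8]
opening: 0.0233
```

```bash
python3 -c "
from m import *
shift([.5434,-.1476,.1308],-12.2)
im=grab('wrist','w3.png');im=grab('top','t3.png')
a=cv2.imread('pics/t3.png')[170:260,280:400];cv2.imwrite('pics/c3.png',cv2.resize(a,None,fx=5,fy=5,interpolation=2))"
```

```text
t 4.15 tcp [ 0.5514 -0.1077  0.1309] az -12.1 shift [0.0005 0.0407 0.0002] spin 0.0018 F [-7.5 -4.9  0.8] op 0.0233 tilt 0.11
```

View pics/w3.png

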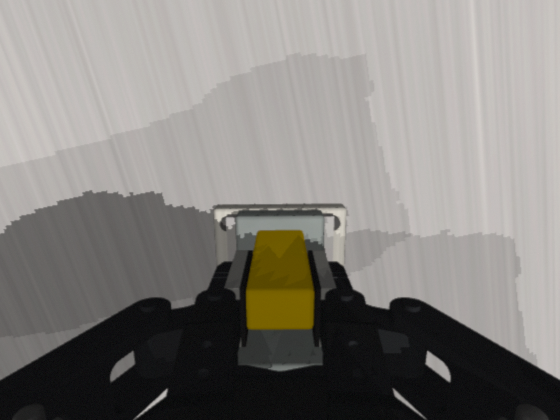

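View pics/c3.png

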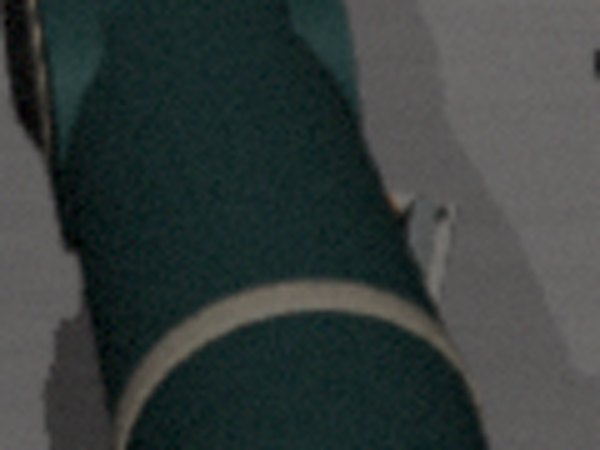

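The tab moved 40.7 mm with the gripper, against about 5 N drag. I'll push a little further to reach the stop.

>>> servo_tool([
  [0.1,0,-0.001,0,0],
  [0.1,0,-0.002,0,0],
  [0.1,0,-0.003,0,0],
  [0.1,0,-0.003,0,0],
])

```text
time: 4.65
tcp_pos: [0.5515, -0.1074, 0.1309]
tcp_rot: [0.002, 0.994, -0.107, -0.001]
force: [-10.4, -19.9, 3.0]
opening: 0.0233
```

```bash
python3 -c "
from m import *
shift([.5434,-.1476,.1308],-12.2)"
```

```text
t 4.65 tcp [ 0.5515 -0.1074  0.1309] az -12.23 shift [0.0006 0.041  0.0002] spin -0.0005 F [-10.4 -19.9   3. ] op 0.0233 tilt 0.26
```

The jaw is on its stop: force rises to 20 N with no further motion. I'll relieve the push, release and rise.

>>> servo_tool([
  [0.1,0,0.0025,0,0],
  [0.5,0,0.0025,0,0],
  [0.6,0,0.0025,0,0],
  [0.6,0,0.0025,0,0],
  [0.6,0,0.0025,0,0],
  [0.6,0,0.0025,-0.03,0],
  [0.6,0,0.0025,-0.07,0],
  [0.6,0,0.0025,-0.11,0],
  [0.6,0,0.0025,-0.11,0],
])

```text
time: 5.55
tcp_pos: [0.5541, -0.1069, 0.246]
tcp_rot: [0.0, 0.994, -0.105, 0.004]
force: [-0.4, 0.7, -0.3]
opening: 0.0515
```

```bash
python3 -c "
from m import *
shift([.5272,-.2236,.26],-12.2)"
```

```text
t 5.55 tcp [ 0.5541 -0.1069  0.246 ] az -12.08 shift [-0.0017  0.1198 -0.014 ] spin 0.0022 F [-0.4  0.7 -0.3] op 0.0515 tilt 0.42
```

>>> servo_tool([
  [0.6,-0.002,0.04,-0.014,0.002],
  [0.6,-0.002,0.08,-0.014,0.002],
  [0.6,-0.002,0.11,-0.014,0.002],
  [0.6,-0.002,0.12,-0.014,0.002],
  [0.6,-0.002,0.12,-0.014,0.002],
  [0.6,-0.002,0.12,-0.014,0.002],
])

```text
time: 6.15
tcp_pos: [0.5254, -0.2226, 0.2548]
tcp_rot: [-0.0, 0.994, -0.106, -0.0]
force: [-0.4, 0.7, -0.5]
opening: 0.0513
```

```bash
python3 -c "
from m import *
shift([.5272,-.2236,.26],-12.2)
im=grab('wrist','w4.png')
hsv=cv2.cvtColor(im,cv2.COLOR_RGB2HSV)
print('o',blobs(im,(8,140,190),(18,255,255),amin=50),blobs(im,(22,140,180),(34,255,255)))"
```

```text
t 6.15 tcp [ 0.5254 -0.2226  0.2548] az -12.14 shift [ 0.002   0.0005 -0.0052] spin 0.0011 F [-0.4  0.7 -0.5] op 0.0513 tilt 0.04
o [([265, 193, 40, 31, 346], [288.48, 202.47]), ([269, 216, 27, 15, 214], [280.57, 222.16])] [([262, 8, 40, 28, 1086], [281.68, 21.44])]
```

View pics/w4.png

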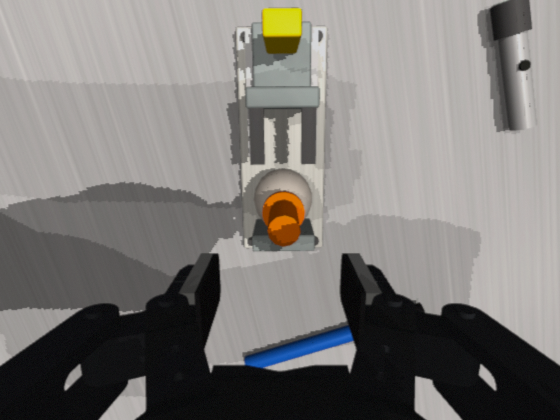

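The jaw is open and the prong tips (row 163) are clear of the egg. The stem's top face is centred near (284.5,231), and the wand at (298,345) lies beyond.

```bash
python3 -c "
from m import *
im=cv2.imread('pics/w4.png')
cv2.imwrite('pics/c4.png',cv2.resize(im[160:260,240:330],None,fx=6,fy=6,interpolation=2)[:600])
s=wonz(284.5,231,.124);print(s);t=wonz(282,20.5,.092);print(t,np.linalg.norm((t-s)[:2]),np.degrees(np.arctan2(*(t-s)[1::-1])))"
```

```text
[ 0.52707058 -0.22519143  0.124     ]
[ 0.55075297 -0.1074111   0.092     ] 0.12013768276616746 78.63099174204233
```

View pics/c4.png

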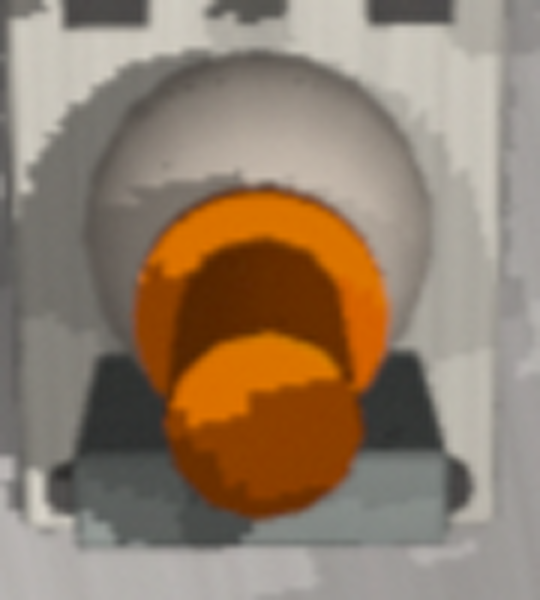

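```bash
python3 -c "
from m import *
shift([.5270,-.2247,.162],-11.8)"
```

```text
t 6.2 tcp [ 0.5255 -0.2224  0.2549] az -12.1 shift [0.002  0.002  0.0929] spin -0.0052 F [-0.2  0.   0.1] op 0.0514 tilt 0.04
```

>>> servo_tool([
  [0.45,0.002,0.002,0.02,-0.005],
  [0.45,0.002,0.002,0.05,-0.005],
  [0.45,0.002,0.002,0.075,-0.005],
  [0.45,0.002,0.002,0.088,-0.005],
  [0.45,0.002,0.002,0.093,-0.005],
  [0.45,0.002,0.002,0.093,-0.005],
  [0.45,0.002,0.002,0.093,-0.005],
])

```text
time: 6.9
tcp_pos: [0.5271, -0.2262, 0.163]
tcp_rot: [0.0, 0.995, -0.104, 0.001]
force: [-0.4, -0.0, 0.2]
opening: 0.0383
```

```bash
python3 -c "
from m import *
shift([.5270,-.2247,.162],-11.8)
grab('wrist','w5.png')"
```

```text
t 6.9 tcp [ 0.5271 -0.2262  0.163 ] az -11.9 shift [-0.0004 -0.0014  0.001 ] spin -0.0017 F [-0.4 -0.   0.2] op 0.0383 tilt 0.07
```

View pics/w5.png

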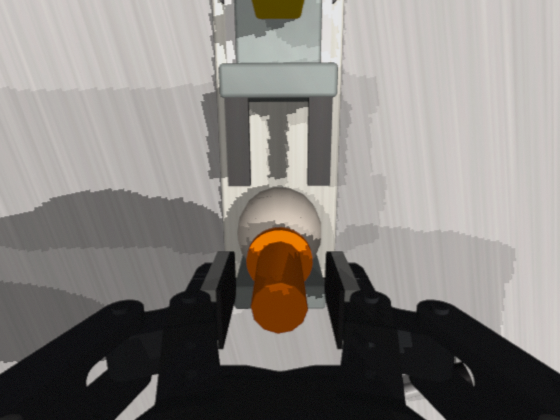

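The stem's top at (279,307) sits centred between the pads (columns 235–327). Closing now.

>>> servo_tool([
  [0.45,0,-0.001,0,0],
  [0.3,0,-0.001,0,0],
  [0.1,0,-0.001,0,0],
  [0.1,0,-0.001,0,0],
  [0.1,0,-0.001,0,0],
  [0.1,0,-0.001,0,0],
  [0.1,0,-0.001,0,0],
], grip_force=70)

```text
time: 7.65
tcp_pos: [0.5271, -0.2254, 0.1626]
tcp_rot: [0.0, 0.995, -0.104, 0.0]
force: [-1.2, 1.0, 6.6]
opening: 0.0185
```

```bash
python3 -c "
from m import *
shift([.5270,-.2247,.162],-11.8)"
```

```text
t 7.65 tcp [ 0.5271 -0.2254  0.1626] az -11.92 shift [-0.0002 -0.0007  0.0006] spin -0.0021 F [-1.2  1.   6.6] op 0.0185 tilt 0.05
```

>>> servo_tool([
  [0.1,0,0,-0.005,0],
  [0.1,0,0,-0.015,0],
  [0.1,0,0,-0.03,0],
  [0.1,0,0,-0.05,0],
  [0.1,0,0,-0.075,0],
  [0.1,0,0,-0.1,0],
  [0.1,0,0,-0.12,0],
  [0.1,0,0,-0.12,0],
  [0.1,0,0,-0.12,0],
])

```text
time: 8.55
tcp_pos: [0.5267, -0.2254, 0.2827]
tcp_rot: [0.0, 0.995, -0.104, 0.0]
force: [0.4, -0.3, -1.3]
opening: 0.0181
```

```bash
python3 -c "
from m import *
shift([.515,.2,.283],-11.8)
grab('scene','s6.png');grab('wrist','w6.png')
a=cv2.imread('pics/s6.png')[150:300,130:330]
cv2.imwrite('pics/c6.png',np.hstack([cv2.resize(a,None,fx=2.6,fy=2.6,interpolation=2),cv2.resize(cv2.imread('pics/w6.png')[100:,180:380],(244,390))]))"
```

```text
t 8.55 tcp [ 0.5267 -0.2254  0.2827] az -11.92 shift [-0.0994 -0.4138 -0.0006] spin -0.0022 F [ 0.4 -0.3 -1.3] op 0.0181 tilt 0.06
```

View pics/c6.png

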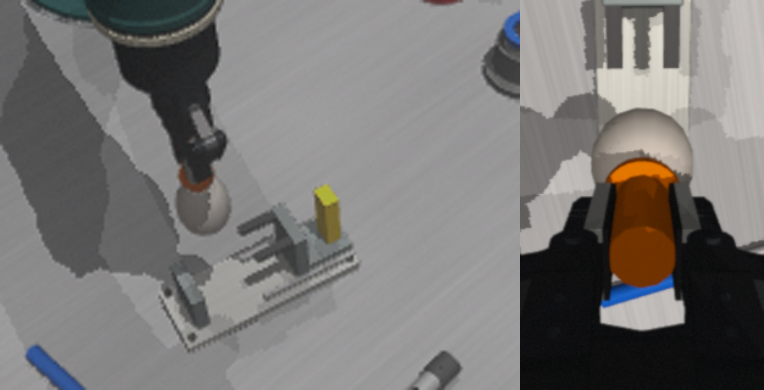

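The logger is out and upright in the grip, with the stem between the pads, the jaw still open and about 1.3 N of weight. I'll move to just short of the cradle so the wrist camera can see the ring.

```bash
python3 -c "
from m import *
shift([.4995,.147,.283],-11.8)"
```

```text
t 8.65 tcp [ 0.5264 -0.2253  0.2815] az -11.92 shift [-0.1032 -0.3587 -0.0013] spin -0.002 F [-0.3  0.3 -1.7] op 0.0181 tilt 0.06
```

>>> servo_tool([
  [0.1,-0.004,-0.015,0,0],
  [0.1,-0.012,-0.045,0,0],
  [0.1,-0.025,-0.085,0,0],
  [0.1,-0.037,-0.13,0,0],
  [0.1,-0.05,-0.175,0,0],
  [0.1,-0.063,-0.22,0,0],
  [0.1,-0.076,-0.265,0,0],
  [0.1,-0.088,-0.305,0,0],
  [0.1,-0.097,-0.337,0,0],
  [0.1,-0.103,-0.357,0,0],
])

```text
time: 9.65
tcp_pos: [0.4983, 0.1487, 0.2816]
tcp_rot: [-0.0, 0.995, -0.102, -0.001]
force: [-0.5, -0.5, -1.7]
opening: 0.0181
```

>>> servo_tool([
  [0.1,0,0,0,0],
  [0.1,0,0,0,0],
  [0.1,0,0,0,0],
])

```text
time: 9.95
tcp_pos: [0.4996, 0.1446, 0.2816]
tcp_rot: [0.0, 0.995, -0.104, -0.0]
force: [-0.3, 0.7, -1.8]
opening: 0.0184
```

```bash
python3 -c "
from m import *
shift([.516,.225,.283],-11.8)
im=grab('wrist','w7.png')
print(blobs(im,(100,120,50),(118,255,255),amin=50))"
```

```text
t 9.95 tcp [0.4996 0.1446 0.2816] az -11.96 shift [-0.0006 -0.0821 -0.0014] spin -0.0028 F [-0.3  0.7 -1.8] op 0.0184 tilt 0.04
[([0, 37, 72, 83, 3254], [33.7, 78.97]), ([239, 44, 80, 83, 3310], [278.29, 84.57])]
```

View pics/w7.png

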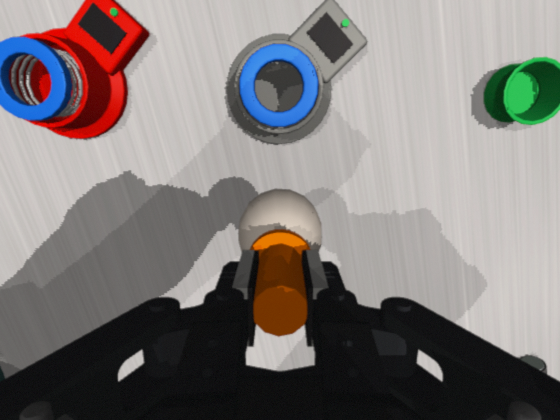

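The wrist view shows the grey cradle's ring at (279,85), the red look-alike at (34,79) and the egg cup at (530,90). The held logger's egg is at column 280, in line with the tool.

```bash
python3 -c "
from m import *
im=cv2.imread('pics/w7.png')[:,:,::-1].copy()
hsv=cv2.cvtColor(im,cv2.COLOR_RGB2HSV);m=cv2.inRange(hsv,(100,120,50),(118,255,255));m[:,:200]=0
c,_=cv2.findContours(m,cv2.RETR_CCOMP,cv2.CHAIN_APPROX_NONE)
for k in c:
    if len(k)>40:
        e=cv2.fitEllipse(k);print(e,wonz(*e[0],.07))
# stem top ellipse
m=cv2.inRange(hsv,(5,200,60),(20,255,255));ys,xs=np.where(m[250:,:]);print('orange bottom row',ys.max()+250,'cols at rows',[(r,np.where(m[r])[0].min(),np.where(m[r])[0].max()) for r in(260,280,300,310,320)])
s,r=tool();
for v in (305,308,311): print(v,r.inv().apply(wonz(280,v,.2430)-s['tcp_pos']).round(4))
"
```

```text
((278.3215026855469, 85.11661529541016), (78.71686553955078, 82.57743835449219), 179.2587127685547) [0.51537284 0.22771325 0.07      ]
((278.3766784667969, 86.0794448852539), (48.98844909667969, 51.52998733520508), 0.056627143174409866) [0.51527122 0.22703858 0.07      ]
orange bottom row 334 cols at rows [(260, np.int64(259), np.int64(300)), (280, np.int64(257), np.int64(303)), (300, np.int64(254), np.int64(306)), (310, np.int64(253), np.int64(306)), (320, np.int64(254), np.int64(305))]
305 [-0.0005 -0.0025  0.0387]
308 [-0.0005 -0.0013  0.0387]
311 [-0.0005 -0.0002  0.0387]
```

```bash
python3 -c "
from m import *
shift([.5152,.2257,.24],-11.8)"
```

```text
t 10.0 tcp [0.4997 0.1445 0.2817] az -11.98 shift [-0.0016 -0.0827  0.0417] spin -0.0031 F [ 0.   0.1 -1.2] op 0.0184 tilt 0.03
```

>>> servo_tool([
  [0.1,-0.002,-0.015,0,0],
  [0.1,-0.002,-0.04,0,0],
  [0.1,-0.002,-0.065,0,0],
  [0.1,-0.002,-0.08,0,0],
  [0.1,-0.002,-0.083,0.01,0],
  [0.1,-0.002,-0.083,0.025,0],
  [0.1,-0.002,-0.083,0.038,0],
  [0.1,-0.002,-0.083,0.042,0],
  [0.1,-0.002,-0.083,0.042,0],
  [0.1,-0.002,-0.083,0.042,0],
])

```text
time: 11.0
tcp_pos: [0.515, 0.2266, 0.2402]
tcp_rot: [-0.0, 0.995, -0.104, 0.0]
force: [-0.1, -0.5, -1.7]
opening: 0.0184
```

```bash
python3 -c "
from m import *
shift([.5152,.2257,.24],-11.8)
im=grab('wrist','w8.png');b=grab('scene','s8.png')
a=cv2.imread('pics/s8.png')[90:210,280:400]
cv2.imwrite('pics/c8.png',cv2.resize(a,None,fx=5,fy=5,interpolation=2))"
```

```text
t 11.0 tcp [0.515  0.2266 0.2402] az -11.94 shift [0.0003 0.0009 0.0002] spin -0.0025 F [-0.1 -0.5 -1.7] op 0.0184 tilt 0.01
```

View pics/w8.png

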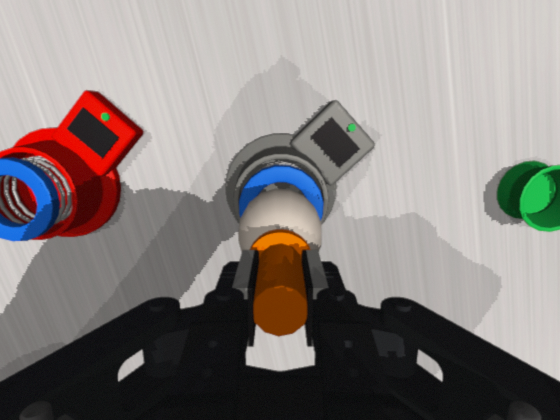

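View pics/c8.png

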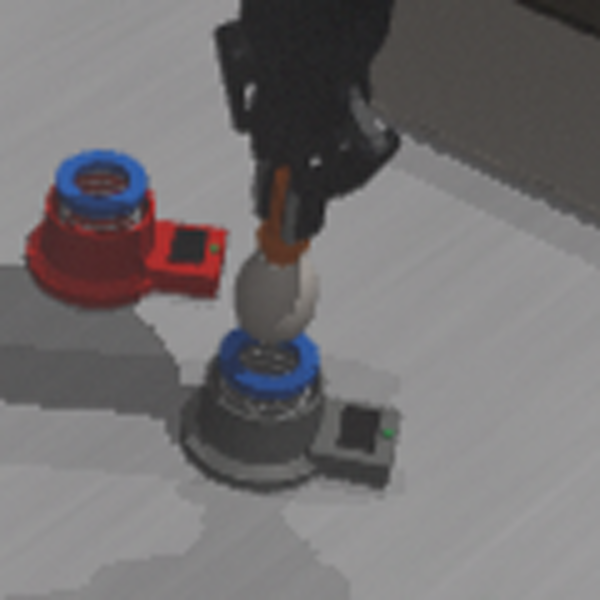

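The egg (column 280) is centred over the ring (columns 237–323) sideways. Next I check the fore-aft offset and the tilt.

```bash
python3 -c "
from m import *
im=cv2.imread('pics/w8.png')[:,:,::-1].copy()
hsv=cv2.cvtColor(im,cv2.COLOR_RGB2HSV);m=cv2.inRange(hsv,(100,120,50),(118,255,255));m[:,:200]=0
m=cv2.morphologyEx(m,cv2.MORPH_OPEN,np.ones((3,3)))
s,r=tool();P=[]
for u in range(242,321,2):
    v=np.where(m[:,u])[0]
    if len(v): P.append(wonz(u,v.min()-.5,.07,s,r)[:2])
P=np.array(P)
from scipy.optimize import least_squares
f=least_squares(lambda c:np.hypot(P[:,0]-c[0],P[:,1]-c[1])-.030,[.515,.226]);print('ring',f.x,'rms',np.sqrt(np.mean(f.fun**2)))
f=least_squares(lambda c:np.hypot(P[:,0]-c[0],P[:,1]-c[1])-c[2],[.515,.226,.03]);print('ring',f.x)
foot=s['tcp_pos'][2]-.1506
x,y=s['tcp_pos'][:2]+[.0002,.001]
for z in (.028,.07): print('egg/collar px', proj('scene',[x,y,foot+z]), [(280+0)])
print('ring px',proj('scene',[*f.x[:2],.07]))
b=cv2.imread('pics/s8.png')[:,:,::-1].copy()
print(blobs(b,(3,140,60),(18,255,255),(320,110,350,150)),blobs(b,(100,120,50),(118,255,255),(315,150,350,175)))
h2=cv2.cvtColor(b,cv2.COLOR_RGB2HSV)
"
```

```text
ring [0.51538143 0.22806982] rms 0.00024075656317662812
ring [0.51544344 0.22834378 0.02975666]
egg/collar px [335.27630515 148.10331159] [280]
egg/collar px [336.87690521 136.75541212] [280]
ring px [333.70027982 160.22742846]
[([332, 136, 8, 6, 20], [335.15, 139.0])] [([324, 156, 6, 6, 20], [326.25, 158.4]), ([326, 157, 18, 12, 85], [336.4, 164.19])]
```

The ring from the wrist arc fit is at (.5154,.228) and the logger axis is at about (.5152,.2276), so they agree within 1 mm. The logger reads vertical in the scene view. I'll lower it into the ring with a stronger grip.

>>> servo_tool([
  [0.1,0,0,0.004,0],
  [0.1,0,0,0.01,0],
  [0.1,0,0,0.016,0],
  [0.1,0,0,0.021,0],
  [0.1,0,0,0.025,0],
  [0.1,0,0,0.028,0],
  [0.1,0,0,0.028,0],
  [0.1,0,0,0.028,0],
], grip_force=90)

```text
time: 11.9
tcp_pos: [0.5151, 0.2271, 0.2123]
tcp_rot: [-0.0, 0.995, -0.104, 0.0]
force: [1.0, 0.5, 3.0]
opening: 0.018
```

```bash
python3 -c "
from m import *
shift([.5152,.2270,.2006],-11.8)"
```

```text
t 11.9 tcp [0.5151 0.2271 0.2123] az -11.92 shift [0.0001 0.     0.0117] spin -0.0021 F [1.  0.5 3. ] op 0.018 tilt 0.04
```

Net force is about 4.7 N, so the spring has started to move. Pressing on.

>>> servo_tool([
  [0.1,0,0,0.002,0],
  [0.1,0,0,0.004,0],
  [0.1,0,0,0.006,0],
  [0.1,0,0,0.008,0],
  [0.1,0,0,0.01,0],
  [0.1,0,0,0.011,0],
  [0.1,0,0,0.011,0],
])

```text
time: 12.6
tcp_pos: [0.5152, 0.2271, 0.2011]
tcp_rot: [-0.0, 0.995, -0.104, 0.0]
force: [1.7, 0.7, 8.2]
opening: 0.0178
```

>>> servo_tool([
  [0.1,0,0,0.001,0],
  [0.1,0,0,0.002,0],
  [0.1,0,0,0.002,0],
])

```text
time: 12.9
tcp_pos: [0.5154, 0.2273, 0.1997]
tcp_rot: [-0.0, 0.995, -0.104, 0.001]
force: [1.5, 1.2, 15.1]
opening: 0.0178
```

```bash
python3 -c "
from m import *
shift([.5152,.2270,.2006],-11.8)
im=grab('wrist','w9.png');b=grab('scene','s9.png')
a=cv2.imread('pics/s9.png')[90:210,280:400]
cv2.imwrite('pics/c9.png',cv2.resize(a,None,fx=5,fy=5,interpolation=2))"
```

```text
t 12.9 tcp [0.5154 0.2273 0.1997] az -11.91 shift [-0.0001  0.0003 -0.0009] spin -0.002 F [ 1.5  1.2 15.1] op 0.0178 tilt 0.1
```

View pics/w9.png

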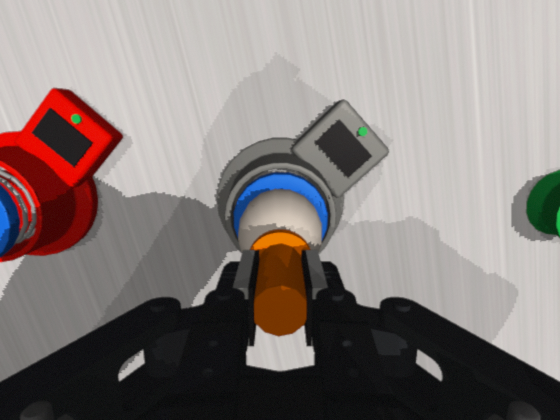

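View pics/c9.png

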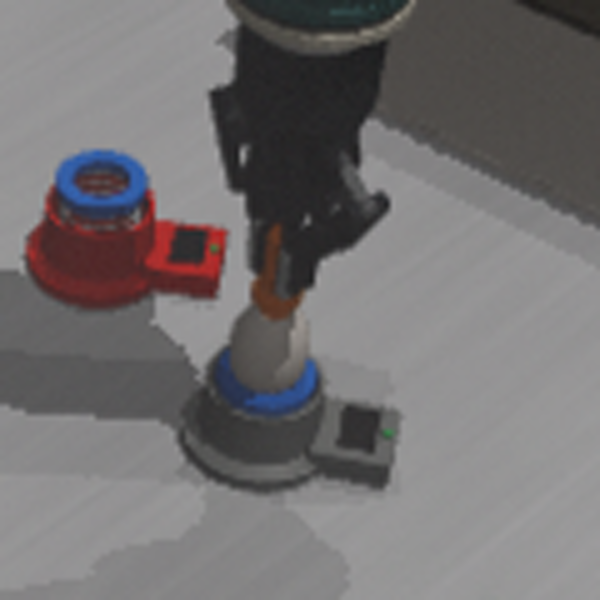

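The ring has sunk nearly to the cup rim and the egg is seated upright. Force jumped from 10 N to 17 N over the last 1.4 mm, which means the ring is on its stop. I'll add a small margin and let it settle.

>>> servo_tool([
  [0.1,0,0,0.0005,0],
  [0.1,0,0,0.001,0],
  [0.1,0,0,0.001,0],
  [0.1,0,0,0.001,0],
  [0.1,0,0,0.001,0],
  [0.1,0,0,0.001,0],
  [0.1,0,0,0.001,0],
])

```text
time: 13.7
tcp_pos: [0.5156, 0.2276, 0.1994]
tcp_rot: [-0.001, 0.995, -0.104, 0.001]
force: [-1.2, 0.9, 25.5]
opening: 0.018
```

```bash
python3 -c "
from m import *
shift([.5152,.2270,.2006],-11.8)
b=grab('top','t10.png');im=grab('wrist','w10.png')
hsv=cv2.cvtColor(im,cv2.COLOR_RGB2HSV);m=cv2.inRange(hsv,(100,120,50),(118,255,255));m[:,:200]=0;m[:,345:]=0
m=cv2.morphologyEx(m,cv2.MORPH_OPEN,np.ones((3,3)))
s,r=tool();Q=[]
for u in range(238,325,2):
    v=np.where(m[:,u])[0]
    if len(v): Q.append((u,v.min()-.5))
from scipy.optimize import least_squares
for z in(.056,.062,.070):
    P=np.array([wonz(u,v,z,s,r)[:2] for u,v in Q])
    f=least_squares(lambda c:np.hypot(P[:,0]-c[0],P[:,1]-c[1])-c[2],[.515,.226,.03]);print(z,'ring',f.x,np.sqrt(np.mean(f.fun**2)))
shift([.5152,.2270,.2006],-11.8)
"
```

```text
t 13.7 tcp [0.5156 0.2276 0.1994] az -11.91 shift [-0.0002  0.0006 -0.0012] spin -0.0019 F [-1.2  0.9 25.5] op 0.018 tilt 0.15
0.056 ring [0.51545579 0.22872381 0.02941804] 0.000176359492727388
0.062 ring [0.51582263 0.23050617 0.02858921] 0.0001713907157258924
0.07 ring [0.51631175 0.23288266 0.0274841 ] 0.00016476567972398913
t 13.8 tcp [0.5156 0.2276 0.1994] az -11.91 shift [-0.0003  0.0006 -0.0012] spin -0.0019 F [-1.8  0.6 25.1] op 0.0179 tilt 0.15
```

View pics/t10.png

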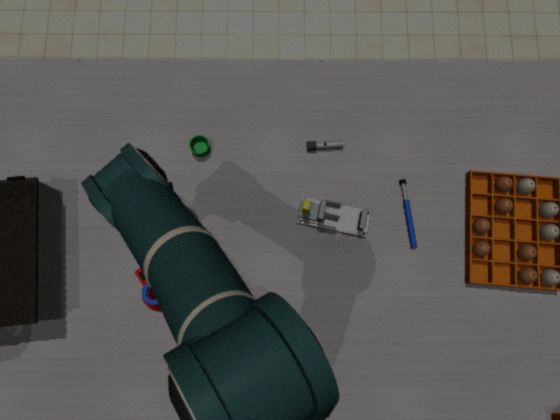

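The radius of the ring's fit agrees with the ring top being at 56 mm, which is fully down. The axes agree within 1 mm and the force is steady at about 25 N. The top view shows the jaw open, with the wand, torch and egg cup where they started. Handing in.

```bash
python3 -c "
from m import *
print(ctrl.job_done());shift([.5152,.2270,.2006],-11.8)"
```

```text
the job is handed in; nothing more can be done
None
the job is handed in; nothing more can be done
```

I slid the jaw open by its yellow tab, lifted the logger out by its stem, and pressed it into the ring of the grey cradle. I handed the job in at 13.8 s with the gripper still holding it down; no verdict was reported.

**Jaw:** it went to its stop. The tab measured 120 mm from the logger's axis, which is the full 45 mm of travel, and the last top view shows the jaw still open.

**Seating:** the push force was steady at about 25 N. The wrist view fits the ring's top at about 56 mm, which is fully down. The logger and ring axes agree within about 1 mm, and the tool is tilted only 0.15°. The grip is set to 90 N, with the fingers at 18 mm on the stem.

**Other items:** the wand, torch, egg cup and red look-alike appear unmoved in the last images.

**Disagreements:** the cameras put the ring's centre up to about 4 mm apart (y = 0.2245 m from the top view, 0.228 m from the wrist). I used the wrist figure, since the same camera also saw the held logger. The opening on the stem reads 18 mm against its stated 20 mm. No checks failed.

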